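Close up the coagulation analyser and start its run

ROBOT

A 6-joint arm with a two-finger parallel gripper is mounted at the origin on the work surface. World frame = base frame: x ahead of the robot, y to its left, z up, the work surface at z = 0. Lengths are in m, angles in rad, forces in N, time in s.
With the tool pointing down it reaches from about 0.35 to 0.85 m from the base axis. Payload 8.1 kg.
Tool frame: the origin (TCP) lies where the fingers leave the gripper's body, on its centre line; the fingertips stand 73 mm ahead of it and the grasp point (between the pads) lies ahead of it (manip.grip_point_offset is the z of the grasp point in the tool frame, in m); z points along the fingers, x is the direction in which the jaws open and shut, and the axes are right-handed (so a half turn about z gives the same grasp; the last joint's range is limited). The gripper opens to 85 mm and grips with 20 to 120 N. Pads are 22 mm wide; open, the fingers measure 114 mm over their backs; the gripper's body (76 mm by 85 mm) begins 54 mm behind the grasp point. The pads swing forward as they close: fully open they stand 13 mm farther back than shut.
Start: joints at [-1.396, 0.13, 1.488, -0, 1.523, -0.085], TCP at [0.154, -0.58, 0.304] pointing down, gripper open.
Joint ranges: [-2.96, 2.96], [-0.89, 2.26], [0.02, 2.5], [-1.34, 4.48], [0, 2.73], [-2.66, 2.66]. Speed limits (rad/s): [2.39, 2.39, 2.79, 3.14, 3.14, 3.14].

INTERFACE

Orientations are given as a rotation vector (axis times angle).
In Python, from bench import manip gives the robot as it stands. The module is installed in compiled form; this text tells all that it offers.
- The arm moves only by the tool apply_moves, never from a script. Its argument "targets" is a list of rows, each a list of 7 numbers: the shift along the tool's x, y, z normalised to -1 to 1, where 1 is 500 mm, then the turn, a rotation vector about the tool's x, y, z normalised to -1 to 1, where 1 is pi rad, then the closure, from -1 (fully open) to 1 (shut). A call has 1 to 10 rows; each row is the pose to reach, as a shift and turn from the pose measured when the call began, along the tool's axes at that moment, turning the shorter way round; what a row does not reach only later rows make up. A row lasts 1/10 s, in which the tool goes at most 50 mm and 8.59 degrees, less where a joint would pass 70% of its speed; a pose out of reach is approached as far as the arm can. A call with a number of a shift or a turn outside -1 to 1 is refused whole. A call with a gripper value outside its range is refused whole. The fingers move at their own pace and stop on an object; the grip force is fixed at half the most. Time passes only in rows, so rows that repeat a pose let the fingers close. It gives the time, the measured TCP pose, the force and the opening at its end, in the units of the state.
- manip.get_obs(): the state, without advancing time (a new reading comes with each control period).
- manip.get_image(name): name is "scene" or "top" or "wrist"; returns (picture, depth): 420x560x3 uint8, red, green, blue; 420x560 float32, m along the optical axis (not along the pixel's ray), 0 where there is no reading.
- manip.camera_model(name): a dict with "K" (3x3 intrinsics, pixels), "distortion" ([k1, k2, p1, p2, k3] as OpenCV has them; the pictures are not rectified), "rvec" (rotation vector, rad) and "tvec" (3), from world to camera coordinates, as OpenCV has them; the wrist camera has in their place "tool_from_camera" (4x4, takes a point from camera to tool coordinates, whose origin is the TCP and whose axes are the tool frame's). Camera axes: x right, y down, z forward; pixel columns grow to the right and rows downward; lengths in m; the calibration is good to about 2 mm. A picture is of the moment at which its call begins: read the wrist's pose just before it. camera_model takes no time and is no camera call.
- manip.close_job(): hands the job in, once; it reports no verdict.
The state is a dict: "time_s": time; "joint_positions": joint angles; "joint_vel": joint speeds; "joint_efforts": joint torques, N m; "eef_pos": TCP position; "tcp_rot": TCP orientation; "wrist_force": force on the tool from outside, world axes, zero at the start; "moment": the same for the moment, N m; "width": finger opening in m.
Only numpy, scipy, OpenCV 4.12 (cv2) and the standard library are available. Lean on these libraries where they do the work, as an engineer would, in place of code of your own. Each camera call takes 0.05 s, during which the arm holds its last target.

TASK

The bench-top analyser is loaded and only needs closing and starting: with the fingertips, gripping nothing and touching only the outsides, gently push the cuvette drawer fully home and gently swing the smoked cover down until it lies flat on the deck. Once both are shut, press the green start key right down with a fingertip and let it come back up. Do not press the red key or touch the cuvettes or the inside of the cover, and leave the bottle, vial, tip box and tube rack standing where they are.

Things in the scene. Friction and masses are not known exactly. Their poses are not given: they have to be found in the camera images.
- analyser: cream bench-top coagulation analyser, fixed: 360 deep (x) by 440 wide (y), deck 150 mm above the bench, a 70 mm higher rear module along its back 60 mm. Origin: centre of its underside, on the bench. Its x axis points from its front (robot side) to its back, y to the left seen from the robot, z up. In its frame a parked pipettor (steel post with a pink arm, top 251 mm above the bench) stands at x 100, y -45 and its arm ends at y -118 mm
- cover (a joint): angle (rad) of the smoked cover over the round sample chamber: 0 lying flat on the deck, grows as its front edge rises (stop at 1.0). Cover 210 long from hinge to front edge, 230 wide, 12 mm thick, cream frame with a smoked pane. A stiff friction hinge keeps it at any angle; pushing its front edge down takes about 1 to 3 N
- cover_pad (a point): point on the outer (upper) face of the cover's flat cream front strip (45 mm deep), mid-width, 190 mm from the hinge line, 20 mm from the front edge; moves with the cover, z axis = outward normal. Hinge line, in the analyser's frame: along y at x 60, z 150 mm (deck height), middle at y 95 mm; the cover's underside lies in the plane through it, its outer face 12 mm outside that
- cover_inside (a point): centre of the underside of the cover with its black seal: the inner face (190 by 210 mm, 3 mm thick), not to be touched (called cover_c5 in the rules)
- drawer (a joint): how far (m) the cuvette drawer stands open towards the front: 0 fully home, up to 0.10; slides along the analyser's x axis, stays where it is left, sliding friction about 2.5 N
- drawer_front (a point): centre of the outer face of the drawer's front panel (158 wide, 74 high, 14 mm thick, grey-cream with a green bar), 108 mm above the bench; the face looks along the analyser's -x. The panel's top edge is 5 mm below the deck; when home, its outer face stands 14 mm in front of the analyser's front
- cuvettes (a point): centre of the tops of the clear cuvettes, whose grey cassette (190 by 128 mm) fills the drawer behind its front panel; they end 10 mm below the panel's top edge and are not to be touched (called drawer_c5 and drawer_c6 in the rules)
- start_key (a joint): how far (m) the green start key is pressed: 0 up, 0.005 fully down; a spring key that takes 5 N to press fully down and comes back up
- start_top (a point): centre of the top of the green start key, a 28 mm square standing 12 mm above the deck (162 mm above the bench), on the right-hand part of the deck
- stop_key (a joint): how far (m) the red stop key is pressed: 0 up, 0.005 fully down
- stop_top (a point): centre of the top of the red stop key, same size as the green one and 60 mm to its left
- rack: loose green tube rack with six capped tubes, 90 by 66 mm, 104 mm high, on the bench before or beside the analyser; origin centre of its underside
- tipbox: loose blue pipette-tip box with a clear lid, 85 by 70 mm, 57 mm high, on the bench before or beside the analyser; origin centre of its underside
- reagent: loose amber reagent bottle, 54 mm across, 110 mm high, on the bench before or beside the analyser; origin centre of its underside
- vial: small loose control vial with an orange cap, 26 mm across, 42 mm high, standing on the analyser's deck behind the keys; origin centre of its underside

How it is judged:
By the outcome, as a careful person would: the job done as asked, in the order asked, and still so for the second after the job is handed in, with the robot touching nothing.
It also fails if it takes over 53 s, if anything falls off the work surface, if the arm or the gripper's body presses on something with over 40 N, if the wrist force passes 120 N, or if a joint passes its speed limit or range.

## Working session

There is one attempt and no reset: what is moved stays moved. The work goes in short steps, Python scripts to look and compute and a tool call to move; the robot and the scene stay as the last step left them, time stands still between calls to the robot, and variables do not carry over. Pictures are saved under pics/ and viewed, and the job is handed in when it is done.

Besides the shell and the picture viewer there is one more tool, called after ">>>" as name(argument=value, ...) on one line, values as JSON. apply_moves: Moves the arm, as the interface text tells. Scaled input: -1 to 1 covers 500 mm each way for a shift and pi rad each way for a turn. Its arguments: {"type":"object","properties":{"targets":{"type":"array","items":{"type":"array","items":{"type":"number"}}}},"required":["targets"]}

```bash
mkdir -p pics; cat > h.py <<'E'
import numpy as np, cv2
from bench import manip
def save(name,n):
    im,d=manip.get_image(name); cv2.imwrite(f'pics/{n}.png',im[:,:,::-1]); np.savez(f'pics/{n}.npz',im=im,d=d); return im,d
def world(cam,u,v,d):
    m=manip.camera_model(cam); K=np.array(m['K'],float); D=np.array(m['distortion'],float)
    p=cv2.undistortPoints(np.array([[[u,v]]],float),K,D)[0,0]
    R=cv2.Rodrigues(np.array(m['rvec'],float))[0]; t=np.array(m['tvec'],float).ravel()
    return R.T@(np.array([p[0]*d,p[1]*d,d])-t)
def plane(cam,u,v,z):
    a=world(cam,u,v,0.0);b=world(cam,u,v,1.0); s=(z-a[2])/(b[2]-a[2]); return a+s*(b-a)
E
python3 - <<'E'
from h import *
o=manip.get_obs(); print(o); print(manip.grip_point_offset)
for c in ['scene','top']:
    save(c,c+'0'); m=manip.camera_model(c); print(c,world(c,280,210,0), m['K'])
print(manip.camera_model('wrist'))
E
```

```text
{'time_s': 0.0, 'joint_positions': array([-1.39642248e+00,  1.31176481e-01,  1.48930719e+00,  3.34314528e-05,
        1.52301731e+00, -8.53817831e-02]), 'joint_vel': array([ 0.00153091,  0.00093647,  0.00047   , -0.00012111, -0.00288042,
        0.00040614]), 'joint_efforts': array([-9.97178977e-04, -5.69409907e+01, -5.00541580e+01, -1.96340311e-04,
        1.51580293e-02,  2.36025318e-05]), 'eef_pos': array([ 0.15407327, -0.57943494,  0.30281984]), 'tcp_rot': array([-2.48939465e+00,  1.91422776e+00,  2.17549376e-03]), 'wrist_force': array([ 0.04301001, -0.2103798 , -0.02187912]), 'moment': array([-0.01445293,  0.01527976,  0.02093852]), 'width': 0.08531691986773302}
0.0539
scene [ 1.03743256 -0.37559877  0.81045652] [[412.26360011   0.         277.75159799]
 [  0.         412.26360011 211.11996411]
 [  0.           0.           1.        ]]
top [ 0.53074416 -0.07827151  1.08413804] [[409.02412179   0.         282.42235084]
 [  0.         409.02412179 211.17309095]
 [  0.           0.           1.        ]]
{'K': array([[311.88358611,   0.        , 282.46824119],
       [  0.        , 311.88358611, 207.14200548],
       [  0.        ,   0.        ,   1.        ]]), 'distortion': array([-0.06954349,  0.        ,  0.        ,  0.        ,  0.        ]), 'tool_from_camera': array([[ 9.99999023e-01, -1.04851138e-03,  9.24379271e-04,
        -4.38090671e-04],
       [ 7.03757848e-04,  9.49040141e-01,  3.15154431e-01,
        -8.14623093e-02],
       [-1.20771604e-03, -3.15153473e-01,  9.49039952e-01,
        -6.96294841e-02],
       [ 0.00000000e+00,  0.00000000e+00,  0.00000000e+00,
         1.00000000e+00]])}
```

View pics/scene0.png

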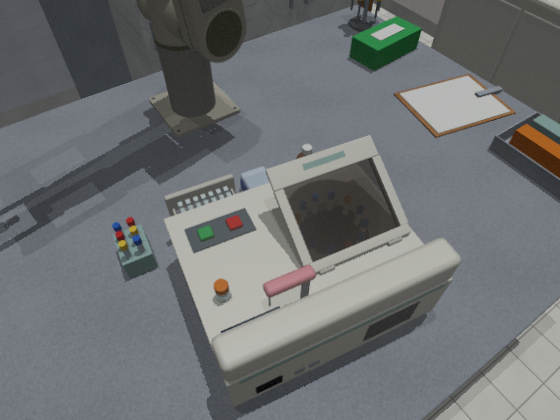

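View pics/top0.png

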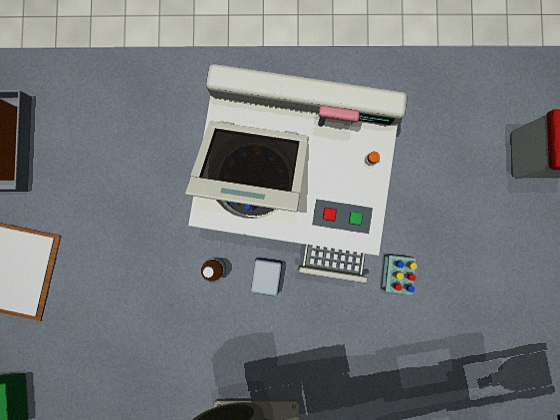

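The top view shows the analyser turned slightly. The open cover strip is near (245,193), the green key near (356,218), the red key near (330,214), the vial near (373,158) and the drawer panel near (333,275). The bottle (212,270), tip box (266,277) and rack (400,275) stand in front of it.

```bash
python3 - <<'E'
from h import *
Z=np.load('pics/top0.npz'); im=Z['im'];d=Z['d']
hsv=cv2.cvtColor(im,cv2.COLOR_RGB2HSV)
def cen(mask,roi):
    m=np.zeros_like(mask);x0,y0,x1,y1=roi;m[y0:y1,x0:x1]=mask[y0:y1,x0:x1]
    ys,xs=np.nonzero(m);return xs.mean(),ys.mean(),len(xs)
S=hsv[...,1]>130
g=cen((S&(hsv[...,0]>45)&(hsv[...,0]<85)).astype('u1'),(340,205,372,232))
r=cen((S&((hsv[...,0]<10)|(hsv[...,0]>170))).astype('u1'),(318,203,342,225))
for n,c in(('g',g),('r',r)): print(n,c,plane('top',c[0],c[1],.162), world('top',c[0],c[1],d[int(round(c[1])),int(round(c[0]))]))
G=plane('top',g[0],g[1],.162);R=plane('top',r[0],r[1],.162)
print('dist',np.linalg.norm(G-R),'yaw from keys',np.degrees(np.arctan2(*(R-G)[[0,1]])))
# top world map
H=np.array([[world('top',u,v,d[v,u]) for u in range(560)] for v in range(420)]); np.save('pics/topw.npy',H)
for u,v in [(373,158),(212,270),(266,277),(400,275),(340,250),(245,193),(225,190),(270,197),(245,130),(310,265),(333,272),(333,276),(333,278),(333,281),(220,75),(395,105)]:
    print((u,v),H[v,u].round(4))
E
python3 - <<'E'
import cv2
im=cv2.imread('pics/top0.png')
cv2.imwrite('pics/top0c.png',cv2.resize(im[60:310,180:430],None,fx=2.4,fy=2.4,interpolation=cv2.INTER_CUBIC))
E
```

```text
g (np.float64(355.34437086092714), np.float64(217.89403973509934), 151) [ 0.57238806 -0.23297172  0.162     ] [ 0.57231587 -0.23270352  0.1635987 ]
r (np.float64(329.1543624161074), np.float64(213.83892617449663), 149) [ 0.58142948 -0.17404816  0.162     ] [ 0.58138198 -0.1739584   0.16286422]
dist 0.059613192604068554 yaw from keys 8.723605667553278Traceback (most recent call last):
  File "<stdin>", line 14, in <module>
  File "h.py", line 6, in world
    m=manip.camera_model(cam); K=np.array(m['K'],float); D=np.array(m['distortion'],float)
ValueError: time passes only in moves, steps and waits
```

View pics/top0c.png

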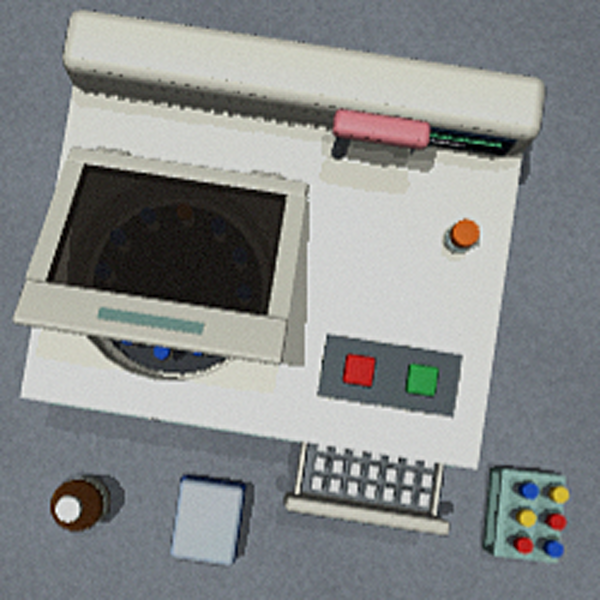

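```bash
cat > h.py <<'E'
import numpy as np, cv2, functools
from bench import manip
def save(name,n):
    im,d=manip.get_image(name); cv2.imwrite(f'pics/{n}.png',im[:,:,::-1]); np.savez(f'pics/{n}.npz',im=im,d=d); return im,d
@functools.lru_cache(None)
def cm(c): return manip.camera_model(c)
def world(cam,u,v,d):
    m=cm(cam); K=np.array(m['K'],float); D=np.array(m['distortion'],float)
    u=np.atleast_1d(np.asarray(u,float));v=np.atleast_1d(np.asarray(v,float));d=np.atleast_1d(np.asarray(d,float))
    p=cv2.undistortPoints(np.stack([u,v],-1)[:,None],K,D)[:,0]
    R=cv2.Rodrigues(np.array(m['rvec'],float))[0]; t=np.array(m['tvec'],float).ravel()
    return ((np.c_[p,np.ones(len(p))]*d[:,None]-t)@R).squeeze()
def plane(cam,u,v,z):
    a=world(cam,u,v,0.0);b=world(cam,u,v,1.0); s=(z-a[2])/(b[2]-a[2]); return a+s*(b-a)
def wmap(cam,d):
    vv,uu=np.mgrid[:420,:560]; return world(cam,uu.ravel(),vv.ravel(),d.ravel()).reshape(420,560,3)
E
python3 - <<'E'
from h import *
Z=np.load('pics/top0.npz'); d=Z['d']; H=wmap('top',d); np.save('pics/topw.npy',H)
f=lambda x,y:(180+x/2.4,60+y/2.4)
FR=plane('top',*f(478,467),.15); FL=plane('top',*f(22,398),.15); print('FR',FR,'FL',FL,np.linalg.norm(FR-FL),np.degrees(np.arctan2(*(FL-FR)[[0,1]])))
for p,z in [((150,320),None)]: pass
pl=plane('top',*f(287,507),.145);pr=plane('top',*f(448,533),.145); print('panel outer top edge',pl,pr,np.linalg.norm(pl-pr))
v=plane('top',*f(465,233),.192);print('vial',v)
for u,v in [(245,193),(225,190),(270,197),(333,276),(373,158),(212,270),(266,277),(400,275),(300,250),(350,180),(240,200),(240,188),(315,175)]:
    print((u,v),H[v,u].round(4))
# deck plane fit yaw using front edge of deck in H
m=(abs(H[...,2]-.15)<.006)
print(m.sum())
E
```

```text
FR [ 0.48968973 -0.28830979  0.15      ] FL [0.55398114 0.14497926 0.15      ] 0.4380328573474321 8.439964359331569
panel outer top edge [ 0.45117276 -0.10789714  0.145     ] [ 0.42715445 -0.2603508   0.145     ] 0.15433404646846396
vial [ 0.70498994 -0.26954508  0.192     ]
(245, 193) [0.6184 0.0067 0.2561]
(225, 190) [0.6242 0.0471 0.2593]
(270, 197) [ 0.6101 -0.0444  0.258 ]
(333, 276) [ 0.4406 -0.184   0.1447]
(373, 158) [ 0.7027 -0.2676  0.1931]
(212, 270) [0.4502 0.099  0.1077]
(266, 277) [ 0.4294 -0.0271  0.0595]
(400, 275) [ 0.4398 -0.3468  0.1065]
(300, 250) [ 0.4945 -0.1137 -0.0035]
(350, 180) [ 0.6598 -0.2232  0.1517]
(240, 200) [0.6034 0.0159 0.2636]
(240, 188) [0.6293 0.0176 0.251 ]
(315, 175) [ 0.6712 -0.1431  0.1518]
16084
```

```bash
cat >> h.py <<'E'
from scipy.spatial.transform import Rotation as Ro
yaw=np.radians(-8.5); ex=np.array([np.cos(yaw),np.sin(yaw),0]); ey=np.array([-np.sin(yaw),np.cos(yaw),0]); ez=np.array([0,0,1.])
O=np.array([.6999,-.0983,0])
def A(x,y,z): return O+x*ex+y*ey+z*ez      # analyser -> world
def inA(p): q=np.asarray(p)-O; return np.array([q@ex,q@ey,q[2]])
RT=np.c_[-ey,-ex,-ez]   # tool x=-ey, y=-ex, z down
def row(p,Rt=RT,o=None):
    o=o or manip.get_obs(); R=Ro.from_rotvec(o['tcp_rot']); s=R.inv().apply(np.asarray(p)-o['eef_pos'])/.5
    r=(R.inv()*Ro.from_matrix(Rt)).as_rotvec()/np.pi
    return np.r_[s,r].round(4).tolist()
def st(o=None):
    o=o or manip.get_obs(); print('t',o['time_s'],'tip A',inA(o['eef_pos']+Ro.from_rotvec(o['tcp_rot']).apply([0,0,.073])).round(4),'F_A',[round(float(o['wrist_force']@e),2) for e in(ex,ey,ez)],'w',round(o['width'],4)); return o
E
python3 - <<'E'
from h import *
o=st()
print('G',inA([.57239,-.23297,.162]),'R',inA([.58143,-.17405,.162]),'panel',inA([.4392,-.1841,.145]))
H=np.load('pics/topw.npy'); P=(H-O); L=np.stack([P@ex,P@ey,P[...,2]],-1)
m=(abs(L[...,1]-.095)<.09)&(L[...,0]<-.05)&(L[...,0]>-.14)&(L[...,2]>.2)
p=L[m]; k=np.polyfit(p[:,0],p[:,2],1); print(m.sum(),'slope',k,'theta',-np.arctan(k[0]))
r=p-[.06,0,.15]; 
s=np.hypot(np.hypot(r[:,0],r[:,2]).clip(.012)**2-.012**2,0)**.5
th=np.arctan2(r[:,2],-r[:,0])-np.arctan2(.012,s); print('theta from hinge',np.median(th),'s',s.min(),s.max())
for n,x0,y0,x1,y1 in [('bottle',195,255,230,290),('tip',248,255,288,298),('rack',380,250,420,298)]:
    q=L[y0:y1,x0:x1].reshape(-1,3); q=q[q[:,2]>.03]; print(n,q.min(0).round(3),q.max(0).round(3))
print(row(A(-.30,-.123,.235)))
E
```

```text
t 0.1 tip A [-0.4688 -0.5564  0.2299] F_A [0.18, -0.19, 0.49] w 0.0852
G [-0.10620392 -0.15203794  0.162     ] R [-0.10597215 -0.09242893  0.162     ] panel [-0.24515439 -0.12339147  0.145     ]
2735 slope [-0.59153936  0.19770409] theta 0.5341752120149554
theta from hinge 0.5259781435733445 s 0.1323068165446564 0.2118888488696555
bottle [-0.308 -0.005  0.03 ] [-0.17   0.193  1.084]
tip [-0.322 -0.005  0.03 ] [-0.17   0.065  1.084]
rack [-0.269 -0.335  0.03 ] [-0.17  -0.005  1.084]
[-0.6617, -0.6539, 0.1371, 0.0001, 0.0006, 0.1299]
```

>>> apply_moves(targets=[[-0.66,-0.654,0,0,0,0.13,1],[-0.66,-0.654,0,0,0,0.13,1],[-0.66,-0.654,0,0,0,0.13,1],[-0.66,-0.654,0,0,0,0.13,1],[-0.66,-0.654,0,0,0,0.13,1],[-0.66,-0.654,0,0,0,0.13,1],[-0.66,-0.654,0,0,0,0.13,1],[-0.66,-0.654,0,0,0,0.13,1],[-0.66,-0.654,0,0,0,0.13,1],[-0.66,-0.654,0,0,0,0.13,1]])

```text
time_s: 1.1
eef_pos: [0.3866, -0.1727, 0.3033]
tcp_rot: [-2.054, 2.375, 0.003]
wrist_force: [-0.5, 0.4, 0.5]
width: -0.0003
```

```bash
python3 - <<'E'
from h import *
st(); print(row(A(-.30,-.123,.303)))
save('scene','s1')
E
```

```text
t 1.1 tip A [-0.2988 -0.1197  0.2303] F_A [-0.59, 0.29, 0.53] w -0.0003
[0.0061, 0.0024, 0.0006, 0.0001, 0.001, 0.0012]
```

>>> apply_moves(targets=[[0.006,0.002,0.1,0,0,0.001,1],[0.006,0.002,0.2,0,0,0.001,1],[0.006,0.002,0.25,0,0,0.001,1],[0.006,0.002,0.25,0,0,0.001,1]])

```text
time_s: 1.55
eef_pos: [0.3825, -0.1737, 0.1736]
tcp_rot: [2.051, -2.379, -0.017]
wrist_force: [-0.4, 0.3, -0.9]
width: -0.0001
```

```bash
python3 - <<'E'
from h import *
st(); im,d=save('scene','s2'); 
im2,_=save('wrist','w2')
cv2.imwrite('pics/s2c.png',np.hstack([im,im2])[:,:,::-1][:, :, :] if 0 else cv2.resize(np.hstack([im,im2]),(800,300))[:,:,::-1])
st()
E
```

```text
t 1.55 tip A [-0.3034 -0.121   0.1006] F_A [-0.44, 0.23, -0.88] w -0.0001
t 1.65 tip A [-0.2998 -0.1225  0.1057] F_A [-0.12, -0.27, 1.0] w -0.0002
```

View pics/w2.png

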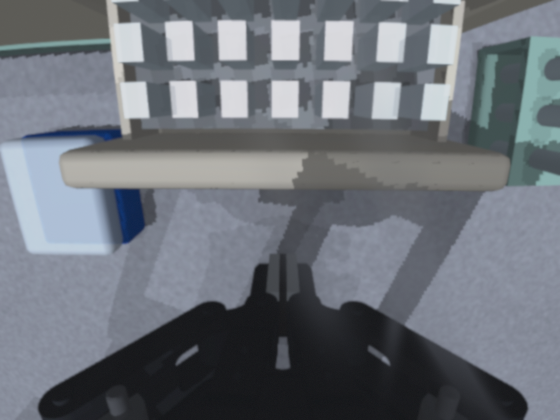

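View pics/s2.png

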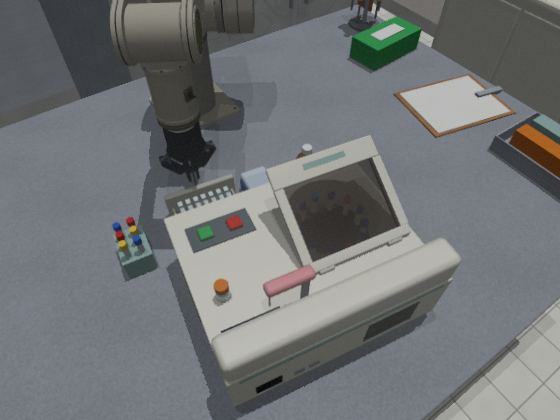

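The wrist view shows the closed fingertips at (283,265), facing the middle of the drawer panel at (285,165). Both the tip box and the rack are clear. I'll push now.

>>> apply_moves(targets=[[0,-0.015,0,0,0,0,1],[0,-0.03,0,0,0,0,1],[0,-0.045,0,0,0,0,1],[0,-0.06,0,0,0,0,1],[0,-0.07,0,0,0,0,1],[0,-0.08,0,0,0,0,1],[0,-0.09,0,0,0,0,1],[0,-0.1,0,0,0,0,1],[0,-0.11,0,0,0,0,1],[0,-0.12,0,0,0,0,1]])

```text
time_s: 2.65
eef_pos: [0.4449, -0.1843, 0.1787]
tcp_rot: [-2.05, 2.378, 0.005]
wrist_force: [-2.6, 0.8, 2.3]
width: -0.0002
```

```bash
python3 - <<'E'
from h import *
st();print(row(A(-.205,-.123,.105)))
E
```

```text
t 2.65 tip A [-0.2395 -0.1225  0.1057] F_A [-2.74, 0.45, 2.33] w -0.0002
[0.001, -0.069, 0.1473, 0.0003, 0.0011, 0.0001]
```

>>> apply_moves(targets=[[0,-0.008,0,0,0,0,1],[0,-0.016,0,0,0,0,1],[0,-0.024,0,0,0,0,1],[0,-0.032,0,0,0,0,1],[0,-0.04,0,0,0,0,1],[0,-0.046,0,0,0,0,1],[0,-0.052,0,0,0,0,1]])

```text
time_s: 3.35
eef_pos: [0.4709, -0.1883, 0.1787]
tcp_rot: [-2.05, 2.378, 0.005]
wrist_force: [-3.0, -1.4, 3.9]
width: -0.0002
```

```bash
python3 - <<'E'
from h import *
st();im,d=save('top','t3');save('wrist','w3');st()
cv2.imwrite('pics/t3c.png',cv2.resize(im[180:300,260:420],None,fx=4.5,fy=4.5)[:,:,::-1])
E
```

```text
t 3.35 tip A [-0.2132 -0.1226  0.1057] F_A [-2.8, -1.88, 3.9] w -0.0002
t 3.45 tip A [-0.2129 -0.1225  0.1058] F_A [0.66, -0.99, 1.52] w 0.0001
```

View pics/w3.png

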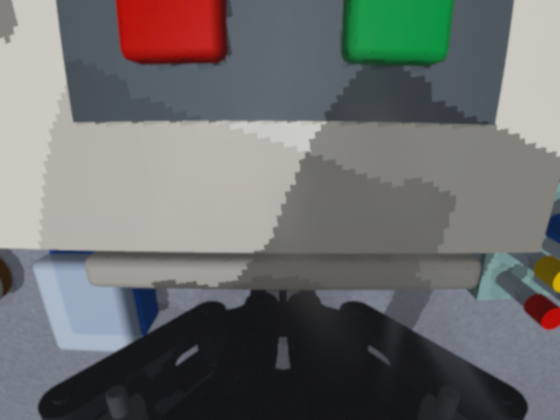

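The panel (285,270) is almost flush with the deck's front edge. I'll finish in small steps and watch the force.

>>> apply_moves(targets=[[0,-0.003,0,0,0,0,1],[0,-0.006,0,0,0,0,1],[0,-0.009,0,0,0,0,1],[0,-0.012,0,0,0,0,1]])

```text
time_s: 3.85
eef_pos: [0.4772, -0.1892, 0.1788]
tcp_rot: [-2.05, 2.378, 0.004]
wrist_force: [-2.2, -0.5, 3.6]
width: -0.0002
```

```bash
python3 - <<'E'
from h import *
st()
E
```

```text
t 3.85 tip A [-0.2068 -0.1225  0.1058] F_A [-2.1, -0.81, 3.63] w -0.0002
```

>>> apply_moves(targets=[[0,-0.002,0,0,0,0,1],[0,-0.004,0,0,0,0,1]])

```text
time_s: 4.05
eef_pos: [0.4778, -0.1893, 0.1787]
tcp_rot: [2.051, -2.379, -0.009]
wrist_force: [-17.7, 2.6, 15.6]
width: 0.0
```

>>> apply_moves(targets=[[0,-0.002,0,0,0,0,1],[0,-0.004,0,0,0,0,1]])

```text
time_s: 4.25
eef_pos: [0.4781, -0.1893, 0.1788]
tcp_rot: [2.049, -2.377, -0.015]
wrist_force: [-21.8, 3.0, 17.9]
width: 0.0001
```

```bash
python3 - <<'E'
from h import *
st()
E
```

```text
t 4.25 tip A [-0.2066 -0.1225  0.1058] F_A [-21.99, -0.29, 17.87] w 0.0001
```

The force rose sharply to about 22 N with no further travel, so the drawer is against its stop. I'll back off and rise.

>>> apply_moves(targets=[[0,0.02,0,0,0,0,1],[0,0.06,0,0,0,0,1],[0,0.1,0,0,0,0,1],[0,0.1,-0.05,0,0,0,1],[0,0.1,-0.12,0,0,0,1],[0,0.1,-0.2,0,0,0,1],[0,0.1,-0.28,0,0,0,1],[0,0.1,-0.36,0,0,0,1],[0,0.1,-0.4,0,0,0,1],[0,0.1,-0.4,0,0,0,1]])

```text
time_s: 5.25
eef_pos: [0.4315, -0.1834, 0.3831]
tcp_rot: [2.051, -2.379, -0.005]
wrist_force: [0.2, -0.8, 0.1]
width: 0.0002
```

```bash
python3 - <<'E'
from h import *
st();im,d=save('top','t4');save('wrist','w4')
o=st()
s=.19
for th in [.53,.4,.3,.2,.1,0]:
    c,q=np.cos(th),np.sin(th); x=.06-s*c+.012*q; z=.15+s*q+.012*c
    print(th,'contact',round(x,4),round(z,4),row(A(x,.095,z+.073),o=o))
print('above',row(A(-.10,.095,.30+.073),o=o))
E
```

```text
t 5.25 tip A [-0.2531 -0.1237  0.3101] F_A [0.34, -0.76, 0.12] w 0.0002
t 5.35 tip A [-0.2546 -0.1232  0.3058] F_A [0.58, -0.09, -1.19] w -0.0002
0.53 contact -0.0979 0.2564 [-0.4364, -0.3133, 0.0978, 0.0028, 0.0013, 0.0002]
0.4 contact -0.1103 0.235 [-0.4362, -0.2888, 0.1408, 0.0028, 0.0013, 0.0002]
0.3 contact -0.118 0.2176 [-0.4361, -0.2738, 0.1758, 0.0028, 0.0013, 0.0002]
0.2 contact -0.1238 0.1995 [-0.4359, -0.2624, 0.2121, 0.0028, 0.0013, 0.0002]
0.1 contact -0.1279 0.1809 [-0.4358, -0.2547, 0.2493, 0.0028, 0.0013, 0.0002]
0 contact -0.13 0.162 [-0.4356, -0.2508, 0.2872, 0.0028, 0.0013, 0.0002]
above [-0.4367, -0.3083, 0.0107, 0.0028, 0.0013, 0.0002]
```

View pics/w4.png

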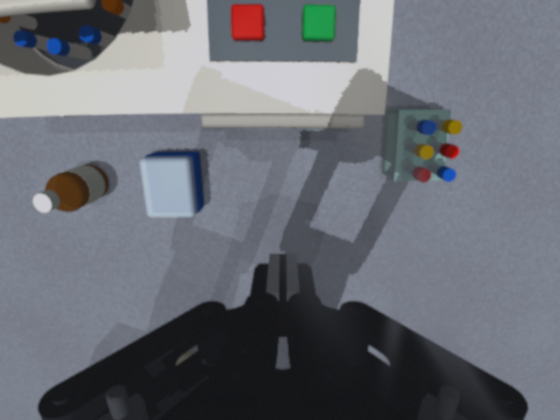

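View pics/t4.png

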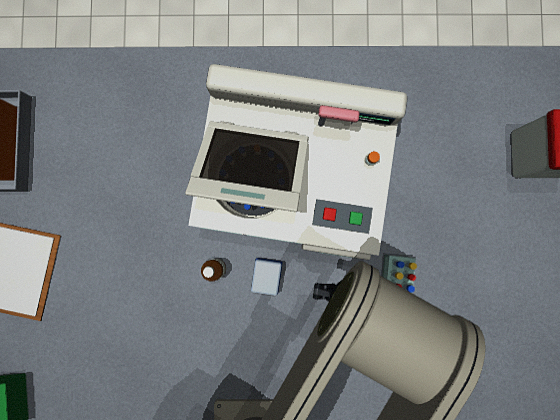

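The drawer is shut: its panel at (284,121) in the wrist view is flush along the front. The loose items are undisturbed. Next I'll move above the cover's strip.

>>> apply_moves(targets=[[-0.08,-0.055,0,0,0,0,1],[-0.16,-0.11,0,0,0,0,1],[-0.24,-0.17,0,0,0,0,1],[-0.32,-0.225,0,0,0,0,1],[-0.39,-0.275,0,0.003,0,0,1],[-0.43,-0.305,0,0.003,0.001,0,1],[-0.437,-0.308,0,0.003,0.001,0,1],[-0.437,-0.308,0,0.003,0.001,0,1]])

```text
time_s: 6.15
eef_pos: [0.6145, 0.0112, 0.3758]
tcp_rot: [2.052, -2.377, -0.005]
wrist_force: [-0.3, 0.4, -0.5]
width: 0.0003
```

```bash
python3 - <<'E'
from h import *
st();save('wrist','w5')
o=st()
s=.187
for th in [.53,.5,.45,.4,.35,.3,.25,.2,.15,.1,.05,0]:
    c,q=np.cos(th),np.sin(th); x=.06-s*c+.012*q; z=.15+s*q+.012*c+.011*np.tan(th)
    print(th,round(x,4),round(z,4),row(A(x,.095,z+.073),o=o))
E
```

```text
t 6.15 tip A [-0.1009  0.0957  0.3028] F_A [-0.38, 0.34, -0.52] w 0.0003
t 6.2 tip A [-0.1009  0.0948  0.3035] F_A [-0.1, -0.12, -0.66] w -0.0002
0.53 -0.0953 0.2613 [-0.0003, -0.0111, 0.0844, 0.0008, 0.0001, 0.0003]
0.5 -0.0984 0.2562 [-0.0003, -0.005, 0.0947, 0.0008, 0.0001, 0.0003]
0.45 -0.1032 0.2475 [-0.0003, 0.0046, 0.1122, 0.0008, 0.0001, 0.0003]
0.4 -0.1076 0.2385 [-0.0003, 0.0134, 0.1301, 0.0008, 0.0001, 0.0003]
0.35 -0.1115 0.2294 [-0.0003, 0.0213, 0.1483, 0.0008, 0.0001, 0.0003]
0.3 -0.1151 0.2201 [-0.0003, 0.0283, 0.1669, 0.0008, 0.0001, 0.0003]
0.25 -0.1182 0.2107 [-0.0003, 0.0345, 0.1858, 0.0008, 0.0001, 0.0003]
0.2 -0.1209 0.2011 [-0.0003, 0.0398, 0.2049, 0.0008, 0.0001, 0.0003]
0.15 -0.1231 0.1915 [-0.0003, 0.0442, 0.2242, 0.0008, 0.0001, 0.0003]
0.1 -0.1249 0.1817 [-0.0003, 0.0477, 0.2438, 0.0008, 0.0001, 0.0003]
0.05 -0.1262 0.1719 [-0.0003, 0.0502, 0.2634, 0.0008, 0.0001, 0.0003]
0 -0.127 0.162 [-0.0003, 0.0519, 0.2832, 0.0008, 0.0001, 0.0003]
```

View pics/w5.png

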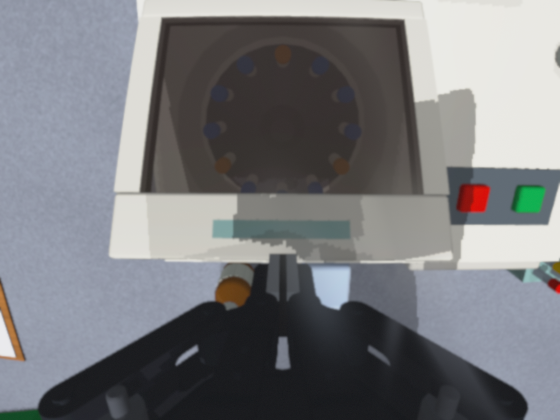

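The wrist view shows the tip over the middle of the cream front strip: strip edges at rows 193 and 262, centre column about 283. I'll lower it along the cover's arc.

>>> apply_moves(targets=[[0,-0.011,0.03,0,0,0,1],[0,-0.011,0.06,0,0,0,1],[0,-0.011,0.074,0,0,0,1],[0,-0.011,0.084,0,0,0,1],[0,-0.005,0.095,0,0,0,1]])

```text
time_s: 6.7
eef_pos: [0.6166, 0.0096, 0.3288]
tcp_rot: [2.05, -2.379, -0.003]
wrist_force: [0.3, -1.7, 2.1]
width: -0.0001
```

```bash
cat > c.py <<'E'
from h import *
import sys
o=st()
s=.187
for th in [.5,.45,.4,.35,.3,.25,.2,.15,.1,.05,0]:
    c,q=np.cos(th),np.sin(th); x=.06-s*c+.012*q; z=.15+s*q+.012*c+.011*np.tan(th)
    print(th,round(x,4),round(z,4),row(A(x,.095,z+.073),o=o))
E
python3 c.py
```

```text
t 6.7 tip A [-0.0985  0.0944  0.2558] F_A [0.54, -1.67, 2.08] w -0.0001
0.5 -0.0984 0.2562 [-0.0011, 0.0001, -0.0008, 0.0006, 0.0001, 0.0001]
0.45 -0.1032 0.2475 [-0.0011, 0.0097, 0.0167, 0.0006, 0.0001, 0.0001]
0.4 -0.1076 0.2385 [-0.0011, 0.0184, 0.0345, 0.0006, 0.0001, 0.0001]
0.35 -0.1115 0.2294 [-0.0011, 0.0264, 0.0528, 0.0006, 0.0001, 0.0001]
0.3 -0.1151 0.2201 [-0.0011, 0.0334, 0.0714, 0.0006, 0.0001, 0.0001]
0.25 -0.1182 0.2107 [-0.0011, 0.0396, 0.0902, 0.0006, 0.0001, 0.0001]
0.2 -0.1209 0.2011 [-0.0011, 0.0449, 0.1094, 0.0006, 0.0001, 0.0001]
0.15 -0.1231 0.1915 [-0.0011, 0.0493, 0.1287, 0.0006, 0.0001, 0.0001]
0.1 -0.1249 0.1817 [-0.0011, 0.0528, 0.1482, 0.0006, 0.0001, 0.0001]
0.05 -0.1262 0.1719 [-0.0011, 0.0554, 0.1679, 0.0006, 0.0001, 0.0001]
0 -0.127 0.162 [-0.0011, 0.057, 0.1877, 0.0006, 0.0001, 0.0001]
```

Contact at about 2 N. I'll continue down the arc.

>>> apply_moves(targets=[[-0.001,0.005,0.008,0,0,0,1],[-0.001,0.01,0.017,0,0,0,1],[-0.001,0.014,0.026,0,0,0,1],[-0.001,0.018,0.0345,0,0,0,1],[-0.001,0.022,0.043,0,0,0,1],[-0.001,0.026,0.053,0,0,0,1],[-0.001,0.03,0.062,0,0,0,1],[-0.001,0.033,0.071,0,0,0,1],[-0.001,0.0365,0.081,0,0,0,1],[-0.001,0.0396,0.09,0,0,0,1]])

```text
time_s: 7.7
eef_pos: [0.5968, 0.0131, 0.2833]
tcp_rot: [2.05, -2.379, -0.003]
wrist_force: [-0.7, 1.2, 1.8]
width: -0.0001
```

```bash
python3 c.py; python3 -c "
from h import *
save('wrist','w6')"
```

```text
t 7.7 tip A [-0.1186  0.095   0.2103] F_A [-0.84, 1.1, 1.81] w -0.0001
0.5 -0.0984 0.2562 [-0.0001, -0.0399, -0.0919, 0.0007, 0.0001, 0.0001]
0.45 -0.1032 0.2475 [-0.0001, -0.0303, -0.0744, 0.0007, 0.0001, 0.0001]
0.4 -0.1076 0.2385 [-0.0001, -0.0215, -0.0565, 0.0007, 0.0001, 0.0001]
0.35 -0.1115 0.2294 [-0.0001, -0.0136, -0.0383, 0.0007, 0.0001, 0.0001]
0.3 -0.1151 0.2201 [-0.0001, -0.0066, -0.0197, 0.0007, 0.0001, 0.0001]
0.25 -0.1182 0.2107 [-0.0001, -0.0004, -0.0008, 0.0007, 0.0001, 0.0001]
0.2 -0.1209 0.2011 [-0.0001, 0.0049, 0.0183, 0.0007, 0.0001, 0.0001]
0.15 -0.1231 0.1915 [-0.0001, 0.0093, 0.0377, 0.0007, 0.0001, 0.0001]
0.1 -0.1249 0.1817 [-0.0001, 0.0128, 0.0572, 0.0007, 0.0001, 0.0001]
0.05 -0.1262 0.1719 [-0.0001, 0.0154, 0.0769, 0.0007, 0.0001, 0.0001]
0 -0.127 0.162 [-0.0001, 0.017, 0.0966, 0.0007, 0.0001, 0.0001]
```

View pics/w6.png

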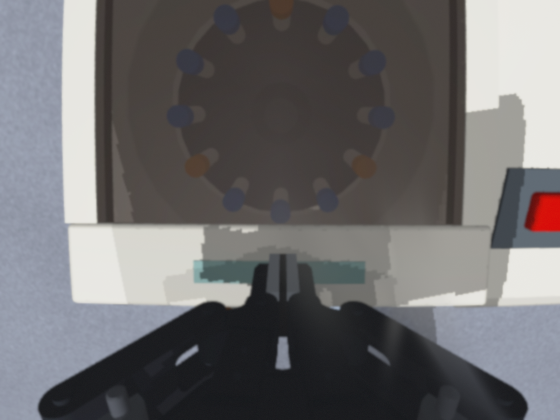

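The tip is on the strip (rows 225–303) at about (283,265), and the cover is half down. I'll continue.

>>> apply_moves(targets=[[0,0.003,0.009,0,0,0,1],[0,0.005,0.018,0,0,0,1],[0,0.007,0.028,0,0,0,1],[0,0.009,0.038,0,0,0,1],[0,0.011,0.048,0,0,0,1],[0,0.013,0.057,0,0,0,1],[0,0.014,0.067,0,0,0,1],[0,0.0155,0.077,0,0,0,1],[0,0.016,0.084,0,0,0,1],[0,0.0165,0.089,0,0,0,1]])

```text
time_s: 8.75
eef_pos: [0.5881, 0.0144, 0.2375]
tcp_rot: [2.05, -2.378, -0.004]
wrist_force: [-0.4, 0.7, 1.3]
width: -0.0002
```

```bash
python3 c.py|sed -n '1p;$p'
```

```text
t 8.75 tip A [-0.1275  0.0949  0.1645] F_A [-0.45, 0.61, 1.3] w -0.0002
0 -0.127 0.162 [-0.0001, -0.0004, 0.0049, 0.0011, 0.0, 0.0001]
```

>>> apply_moves(targets=[[0,0,0.002,0,0,0,1],[0,0,0.004,0,0,0,1]])

```text
time_s: 8.95
eef_pos: [0.588, 0.0144, 0.2354]
tcp_rot: [2.05, -2.378, -0.005]
wrist_force: [-1.2, -0.0, 1.6]
width: 0.0002
```

>>> apply_moves(targets=[[0,0,0.0015,0,0,0,1],[0,0,0.0025,0,0,0,1]])

```text
time_s: 9.15
eef_pos: [0.588, 0.0144, 0.2347]
tcp_rot: [2.05, -2.378, -0.005]
wrist_force: [-4.2, 0.2, 7.2]
width: -0.0002
```

```bash
python3 c.py|sed -n '1p;$p'
```

```text
t 9.15 tip A [-0.1276  0.095   0.1617] F_A [-4.23, -0.42, 7.24] w -0.0002
0 -0.127 0.162 [-0.0001, -0.0006, -0.0007, 0.0012, 0.0001, 0.0002]
```

>>> apply_moves(targets=[[0,0,0.001,0,0,0,1],[0,0,0.0015,0,0,0,1]])

```text
time_s: 9.35
eef_pos: [0.588, 0.0144, 0.2346]
tcp_rot: [2.05, -2.378, -0.004]
wrist_force: [-4.8, 0.4, 8.2]
width: -0.0004
```

```bash
python3 c.py|sed -n '1p;$p'
```

```text
t 9.35 tip A [-0.1276  0.095   0.1616] F_A [-4.82, -0.33, 8.23] w -0.0004
0 -0.127 0.162 [-0.0001, -0.0006, -0.0007, 0.0011, 0.0, 0.0002]
```

It is resting on a stop: z stays put while the force climbs. I'll lift and check.

>>> apply_moves(targets=[[0,0,-0.02,0,0,0,1],[0,0,-0.06,0,0,0,1],[0,0,-0.12,0,0,0,1],[0,0,-0.18,0,0,0,1],[0,0,-0.2,0,0,0,1],[0,0.1,-0.2,0,0,0,1],[0.1,0.16,-0.2,0,0,0,1],[0.2,0.16,-0.2,0,0,0,1],[0.25,0.16,-0.2,0,0,0,1],[0.25,0.16,-0.2,0,0,0,1]])

```text
time_s: 10.35
eef_pos: [0.4898, -0.1007, 0.3345]
tcp_rot: [2.044, -2.381, -0.003]
wrist_force: [0.3, 0.6, -0.2]
width: 0.0001
```

```bash
python3 - <<'E'
from h import *
st();im,d=save('top','t7');o=st();im2,d2=save('scene','s7')
Hs=wmap('scene',d2)
for n,H in(('top',wmap('top',d)),('scene',Hs)):
    P=H-O; L=np.stack([P@ex,P@ey,P[...,2]],-1)
    for lab,xr in (('strip',(-.145,-.11)),('mid sides',(-.1,.0))):
      m=(L[...,0]>xr[0])&(L[...,0]<xr[1])&(L[...,1]>-.01)&(L[...,1]<.2)&(L[...,2]<.3)
      if lab=='mid sides': m&=(abs(L[...,1]-.095)>.098)&(abs(L[...,1]-.095)<.11)
      print(n,lab,m.sum(),np.percentile(L[m][:,2],[10,50,90]).round(4))
    m=(L[...,0]>-.17)&(L[...,0]<-.0)&(L[...,1]<-.05)&(L[...,1]>-.06)&(L[...,2]<.2); print('deck ref',np.median(L[m][:,2]))
print('key above',row(A(-.106,-.152,.25+.0),o=o))
E
```

```text
t 10.35 tip A [-0.2077 -0.0335  0.2615] F_A [0.25, 0.61, -0.23] w 0.0001
t 10.4 tip A [-0.2074 -0.0317  0.2615] F_A [0.56, 0.58, 0.21] w 0.0
top strip 1254 [0.1596 0.1617 0.164 ]
top mid sides 270 [0.1599 0.1617 0.1636]
deck ref 0.1496848772281091
scene strip 1189 [0.1584 0.16   0.1614]
scene mid sides 282 [0.158  0.1599 0.1615]
deck ref 0.14804297103742997
key above [0.24, -0.2037, 0.1682, 0.0012, 0.0, -0.0009]
```

View pics/s7.png

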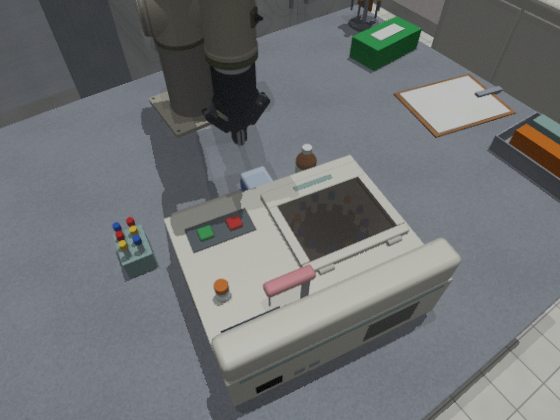

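View pics/t7.png

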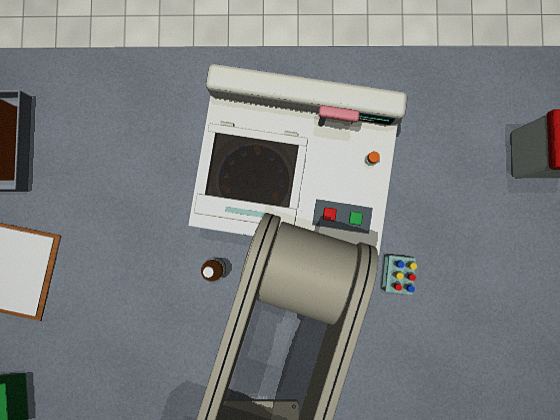

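The cover lies flat: its outer face is 12 mm above the deck reference in both views, with strip and sides level. Now to the key.

>>> apply_moves(targets=[[0.08,-0.06,0,0,0,0,1],[0.15,-0.12,0,0,0,0,1],[0.2,-0.17,0,0.001,0,-0.001,1],[0.23,-0.195,0,0.001,0,-0.001,1],[0.24,-0.204,0,0.001,0,-0.001,1],[0.24,-0.204,0,0.001,0,-0.001,1]])

```text
time_s: 11.05
eef_pos: [0.574, -0.2311, 0.3332]
tcp_rot: [2.053, -2.378, -0.004]
wrist_force: [-0.6, 0.4, -0.9]
width: 0.0001
```

```bash
python3 - <<'E'
from h import *
st();save('wrist','w8');o=st()
print(row(A(-.106,-.152,.170+.073),o=o))
# drawer check from w4 pose unknown precisely -> top t4
Z=np.load('pics/t4.npz');L=(wmap('top',Z['d'])-O);l=np.stack([L@ex,L@ey,L[...,2]],-1)
m=(l[...,1]>-.19)&(l[...,1]<-.06)&(abs(l[...,2]-.143)<.012)&(l[...,0]<-.15)&(l[...,0]>-.25); print('panel/deck front x',np.percentile(l[m][:,0],[0,1,5]))
E
```

```text
t 11.05 tip A [-0.105  -0.1499  0.2602] F_A [-0.63, 0.29, -0.92] w 0.0001
t 11.1 tip A [-0.1053 -0.1494  0.2606] F_A [-0.41, 0.15, -0.49] w 0.0002
[0.0053, 0.0013, 0.1811, 0.0005, 0.0004, 0.0008]
panel/deck front x [-0.1954871  -0.19470965 -0.19284083]
```

View pics/w8.png

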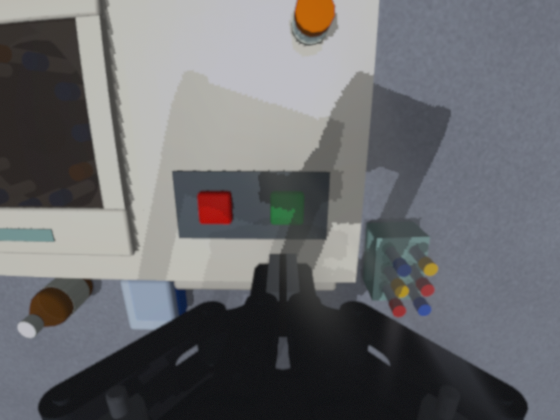

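The drawer face measures x' = -0.195, against -0.194 when home. The green key is at (287,208), directly ahead of the tip's column. I'll descend.

>>> apply_moves(targets=[[0.005,0.001,0.05,0,0,0.001,1],[0.005,0.001,0.1,0,0,0.001,1],[0.005,0.001,0.14,0,0,0.001,1],[0.005,0.001,0.165,0,0,0.001,1],[0.005,0.001,0.178,0,0,0.001,1],[0.005,0.001,0.181,0,0,0.001,1]])

```text
time_s: 11.7
eef_pos: [0.5726, -0.2322, 0.2428]
tcp_rot: [2.051, -2.38, -0.004]
wrist_force: [0.7, -0.0, -0.0]
width: -0.0002
```

```bash
python3 - <<'E'
from h import *
st();im,_=save('wrist','w9');o=st()
print(row(A(-.106,-.152,.162+.073),o=o))
E
```

```text
t 11.7 tip A [-0.1062 -0.1511  0.1698] F_A [0.73, 0.09, -0.02] w -0.0002
t 11.75 tip A [-0.1059 -0.1514  0.1704] F_A [-0.4, -0.16, -0.21] w -0.0002
[0.0011, 0.0004, 0.0167, 0.0004, 0.0004, -0.0]
```

View pics/w9.png

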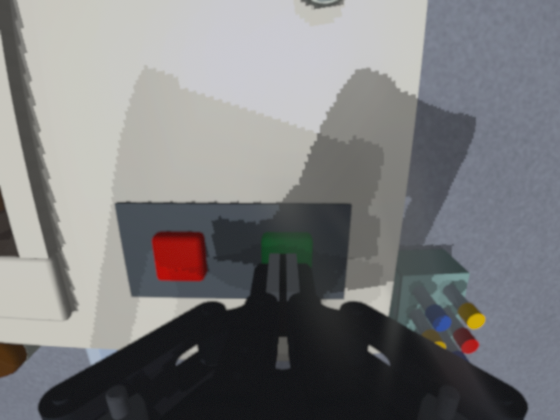

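The tip sits over the green key (286,250), with the red key (180,257) well clear. I'll press.

>>> apply_moves(targets=[[0.001,0,0.006,0,0,0,1],[0.001,0,0.012,0,0,0,1],[0.001,0,0.0165,0,0,0,1],[0.001,0,0.019,0,0,0,1],[0.001,0,0.022,0,0,0,1],[0.001,0,0.025,0,0,0,1]])

```text
time_s: 12.35
eef_pos: [0.5729, -0.2331, 0.2312]
tcp_rot: [-2.05, 2.38, 0.002]
wrist_force: [-1.8, 0.6, 3.6]
width: -0.0
```

>>> apply_moves(targets=[[0,0,0.0015,0,0,0,1],[0,0,0.003,0,0,0,1]])

```text
time_s: 12.55
eef_pos: [0.5729, -0.2331, 0.2301]
tcp_rot: [-2.05, 2.38, 0.002]
wrist_force: [-2.1, 0.5, 3.8]
width: 0.0
```

```bash
python3 -c "
from h import *
st()"
```

```text
t 12.55 tip A [-0.1057 -0.152   0.1571] F_A [-2.11, 0.19, 3.76] w 0.0
```

>>> apply_moves(targets=[[0,0,0.001,0,0,0,1],[0,0,0.002,0,0,0,1]])

```text
time_s: 12.75
eef_pos: [0.5729, -0.2331, 0.2296]
tcp_rot: [-2.05, 2.38, 0.002]
wrist_force: [-4.6, 1.9, 10.0]
width: 0.0001
```

>>> apply_moves(targets=[[0,0,0.001,0,0,0,1],[0,0,0.002,0,0,0,1]])

```text
time_s: 12.95
eef_pos: [0.5729, -0.2331, 0.2296]
tcp_rot: [-2.05, 2.38, 0.001]
wrist_force: [-4.6, 2.7, 12.0]
width: 0.0001
```

```bash
python3 -c "
from h import *
st()"
```

```text
t 12.95 tip A [-0.1057 -0.152   0.1566] F_A [-4.98, 2.0, 12.04] w 0.0001
```

The key bottomed out: z held while the force reached 12 N, well over the 5 N needed. I'll release it and retract clear.

>>> apply_moves(targets=[[0,0,-0.01,0,0,0,1],[0,0,-0.03,0,0,0,1],[0,0,-0.08,0,0,0,1],[0,0,-0.16,0,0,0,1],[0,0,-0.24,0,0,0,1],[0,0.08,-0.26,0,0,0,1],[0,0.16,-0.26,0,0,0,1],[0,0.22,-0.26,0,0,0,1],[0,0.24,-0.26,0,0,0,1],[0,0.24,-0.26,0,0,0,1]])

```text
time_s: 13.95
eef_pos: [0.4537, -0.2154, 0.3603]
tcp_rot: [-2.049, 2.38, -0.001]
wrist_force: [0.3, -0.7, -0.3]
width: 0.0002
```

```bash
python3 - <<'E'
from h import *
st();im,d=save('top','t10');im2,d2=save('scene','s10');save('wrist','w10');st()
Z0=np.load('pics/scene0.npz')
for n,D in(('before',Z0['d']),('after',d2)):
    L=wmap('scene',D)-O; l=np.stack([L@ex,L@ey,L[...,2]],-1)
    for k,y in(('green',-.152),('red',-.0924)):
        m=(abs(l[...,0]+.106)<.009)&(abs(l[...,1]-y)<.009)&(l[...,2]<.18); print(n,k,m.sum(),np.median(l[m][:,2]).round(4))
    for k,x0,x1 in (('strip',-.145,-.11),('side',-.1,0)):
        m=(l[...,0]>x0)&(l[...,0]<x1)&(abs(l[...,1]-.095)<.11)&(abs(l[...,1]-.095)>.097)&(l[...,2]<.3); print(n,k,np.median(l[m][:,2]).round(4))
E
```

```text
t 13.95 tip A [-0.2261 -0.1522  0.2873] F_A [0.42, -0.68, -0.33] w 0.0002
t 14.1 tip A [-0.2248 -0.1521  0.2867] F_A [-0.48, -0.26, -0.06] w -0.0001
before green 71 0.1603
before red 66 0.16
before strip 0.1486
before side 0.2174
after green 70 0.1599
after red 68 0.1599
after strip 0.1596
after side 0.16
```

View pics/s10.png

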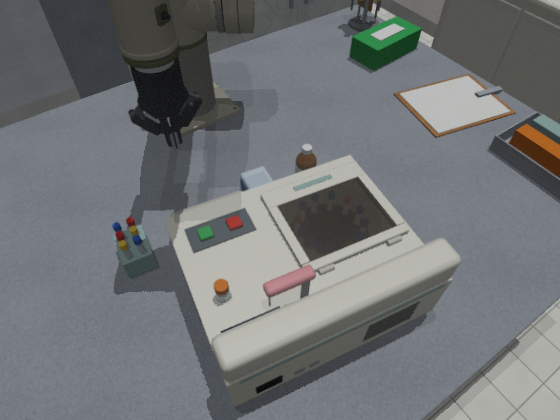

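View pics/w10.png

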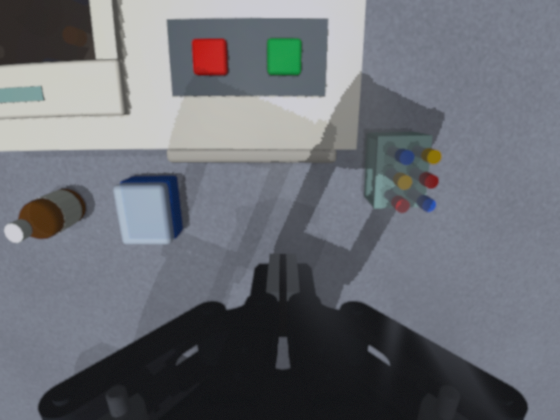

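The drawer is flush at (252,155), the cover is flat, both keys are up at (285,57) and (210,57), and the loose items are standing. The arm is clear, so I'll hand in.

```bash
python3 -c "
from bench import manip
print(manip.close_job())"
```

```text
the job is handed in; nothing more can be done
None
```

The analyser is closed and started, and I handed the job in at about 14 s of the 53 s allowed. With the gripper shut, I used only the fingertips to push the drawer home, swing the cover down by its front strip, then press and release the green key.

| Part | Last check |
|---|---|
| Drawer | Outer face measured at x' −195 mm; home is −194 mm. |
| Cover | Outer face 12 mm above the deck in both camera views, so it lies flat. |
| Green key | Went down about 5 mm to a hard stop at 12 N, then back up to its original height. |
| Red key | Height unchanged, not touched. |
| Loose items | The bottle, vial, tip box and rack look unmoved in the last pictures. |

- **Drawer force:** the push touched about 22 N along its travel when the drawer met its stop. There was also an upward reading of about 18 N. That was firmer than the 2–3 N of the slide itself, but well below the limits.
- **Camera offset:** the scene camera read all heights about 2 mm low, which is within its calibration, so I compared each height with the deck.

No check failed.

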